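# Load-test the red-taped battery pack

### The arm

A 6-joint arm with a two-finger parallel gripper is mounted at the origin on the work surface. World frame = base frame: x ahead of the robot, y to its left, z up, the work surface at z = 0. Lengths are in m, angles in rad, forces in N, time in s.
With the tool pointing down it reaches from about 0.425 to 0.95 m from the base axis. Payload 14.7 kg.
Tool frame: the origin (TCP) lies at the very end of the fingers, on their centre line; the grasp point (between the pads) lies 19 mm behind it; z points along the fingers, y is the line along which they close (so a half turn about z gives the same grasp; the last joint's range is limited). The gripper opens to 85 mm and grips with 20 to 120 N. Pads are 22 mm wide; open, the fingers measure 114 mm over their backs; the gripper's body (76 mm by 85 mm) begins 54 mm behind the grasp point. The pads swing forward as they close: fully open they stand 13 mm farther back than shut.
Start: joints at [-1.354, 0.48, 1.596, -0, 1.065, -0.047], TCP at [0.17, -0.628, 0.231] pointing down, gripper open.
Joint ranges: [-2.75, 2.75], [-0.82, 2.05], [0.23, 2.67], [-1.56, 4.7], [0.09, 2.69], [-2.92, 2.92]. Speed limits (rad/s): [1.89, 1.89, 2.39, 3.01, 3.01, 3.01].

### API

Orientations are given as a unit quaternion [x, y, z, w].
In Python, from plant import robot gives the robot as it stands.
- The arm moves only by the tool carry_out, never from a script. Its argument "increments" is a list that holds one entry, the list of rows, each a list of 7 numbers: the shift along the tool's x, y, z in cm, then the turn, a rotation vector about the tool's x, y, z in rad, then the finger opening in cm, from 0 to 8.54. A call has 1 to 10 rows; each row is the pose to reach, as a shift and turn from the pose commanded when the call began, along the tool's axes at that moment; what a row does not reach only later rows make up. A row lasts 1/10 s, in which the tool goes at most 50 mm and 8.59 degrees, less where a joint would pass 70% of its speed; a pose out of reach is approached as far as the arm can. A call with a gripper value outside its range is refused whole. The fingers move at their own pace and stop on an object; "force" is the grip in N (left out, the last holds). Time passes only in rows, so rows that repeat a pose let the fingers close. It gives the time, the measured TCP pose, the force, the opening and the grip force at its end, in the units of the state.
- robot.state(): the state, without advancing time (a new reading comes with each control period).
- robot.get_image(name): name is "scene" or "top" or "wrist"; returns a dict with "pixels" (400x640x3 uint8, red, green, blue), "fx", "fy", "cx", "cy" (pixels), "R" (3x3) and "t" (3): a world point X has camera coordinates R X + t. Camera axes: x right, y down, z forward; pixel columns grow to the right and rows downward; lengths in m; the calibration is good to about 2 mm. The wrist camera is an equidistant fisheye: a pixel r from the principal point sees the ray r / f radians off the axis. A picture is of the moment at which its call begins. There is no depth.
- robot.sign_off(): hands the job in; it is judged then, once.
The state is a dict: "time_s": time; "joint_pos": joint angles; "qvel": joint speeds; "joint_efforts": joint torques, N m; "tcp_pos": TCP position; "tool_rot": TCP orientation; "force": force on the tool from outside, world axes, zero at the start; "ft_torque": the same for the moment, N m; "width": opening from 0.0 (shut) to 1.0 (fully open); "grip_force": force on a finger pad.
Only numpy, scipy, OpenCV 4.12 (cv2) and the standard library are available. Lean on these libraries where they do the work, as an engineer would, in place of code of your own. Each camera call takes 0.05 s, during which the arm holds its last target. There are 200 camera calls.

### The job

Load-test the battery pack with the red tape: take it out of the plywood rack and plug it fully home into the tester's bay, with the tester's dial still at off. Then turn the sprung dial clockwise past its two clicks to the third, red-dot position and keep it there with the fingers against its return spring: finish while still holding it. Leave the other packs in the rack, and do not knock the things around.

Things in the scene. Friction and masses are not known exactly. Their poses are not given: they have to be found in the camera images.
- pack_red_center (a point): Centre of the teal head of the battery pack with red tape (the one to test; rigid, about 210 g). Head 46 (x) x 60 (y) x 46 mm high: grip it across the 46 mm. z up; a short white mark on top lies at its +x edge. It stands plug down in one of the rack's three loose holes (3 mm play), the head resting on the rack's top: lift it over 40 mm to clear.
- pack_red_tip (a point): Middle of the tip of that pack's plug, 59 mm below the head's centre; same axes. The plug is a dark stem 28 (x) x 36 (y) mm, 36 mm long, centred under the head, its foot chamfered 2.5 mm. A key rib 10 mm wide stands 4 mm proud on its +x side from 8 mm above the tip up, so it goes in one way round only.
- bay (a point): Centre of the mouth of the tester's socket, at the top of its dark collar, 83 mm above the table. Axes: x to the tester's back, y to its left, z up. Hole 30.4 (x) x 38.4 (y) mm (1.2 mm play all round) with a slot for the key rib on its +x side (white line on the panel): the pack's x must point along this x.
- bay_home (a point): Where the head's centre is when the pack is fully home: 23 mm above the bay's mouth, the head resting on the collar (45 x 58 mm, 8 mm above the panel). In the last 5 mm the plug pushes down a light sprung contact plate (under 1 N, less than the pack's weight), which swings the meter's needle.
- dial_grip (a point): Point on the dial's upright axis at mid-height of its bar handle, 105 mm above the table. Turns with the dial: x along the bar to its pointed end (white line), z up. The black bar is 14 mm thick and stands 86 to 120 mm above the table; it reaches 45 mm from the axis at the pointed end, 28 mm at the other. A disc of 44 mm diameter is below it.
- load_dial (a joint): Angle of the dial (rad), growing clockwise seen from above. 0 off (white dot), where it starts; two clicks at about 0.4 and 0.8 (yellow dots; it stays there if let go); third position 1.31 (red dot); end stop 1.36. Let go at the third, its spring turns it back at once. Turning takes up to 0.24 N m, holding the third about 0.16 N m.
- tester_mid (a point): Middle of the tester's top panel, 75 mm above the table. The battery tester is a grey box screwed to the table, 190 (x) x 298 (y) x 75 mm, x to its back; the bay lies 75 mm to the left (+y) of this point and the dial 75 mm to the right. A meter 74 mm square lies between them at the back, 6 mm high, and at the front two terminals 13 mm high.
- rack_mid (a point): Middle of the top of the plywood rack (fixed), 50 mm above the table. The rack is 122 (x) x 262 (y) mm with wavy long sides and three holes 85 mm apart along its y.
- pack_green_a_center (a point): Centre of the head of another pack, like the first but with green tape, standing in the rack: leave it there.
- pack_green_b_center (a point): Centre of the head of the other green-taped pack in the rack: leave it there.
- jar: Glass jar with a metal lid, 64 mm diameter, 95 mm high; origin under its centre. Bystander.
- tape_red: Roll of red tape lying flat, 96 mm diameter, 25 mm high; origin under its centre. Bystander.
- tape_green: Roll of green tape lying flat, 96 mm diameter, 25 mm high; origin under its centre. Bystander.
- brush: Hand brush lying flat; bystander.
- coaster: Wavy plywood coaster, 94 mm square, 12 mm high; origin under its centre. Bystander.
Not all that is in view belongs to the job. What is shaped like the part that bears pack_red_center but yellow is not meant.

How it is judged:
On the way, in this order (a step that is already met when the one before it is completed fails the run):
1. the red-taped pack is plugged fully home in the bay while the dial is still at off (z of pack_red_center in the frame of bay below 0.0255 m and horizontal distance between pack_red_center and bay below 0.004 m and angle between pack_red_center's own z axis and vertical below 0.06 rad and value of joint load_dial below 0.25 rad), for 0.3 s.
2. the dial is turned to the third position and held there by the fingers, the pack still home (z of pack_red_center in the frame of bay below 0.0255 m and horizontal distance between pack_red_center and bay below 0.004 m and angle between pack_red_center's own z axis and vertical below 0.06 rad and value of joint load_dial above 1.2 rad and contact force between the fingers and load_dial above 1 N), for 0.5 s.
At the end, for the whole second after the job is handed in: Through the last second: the red-taped pack is home in the bay (head within 2.5 mm of the collar, 4 mm of centre, 0.06 rad of upright) and let go; the dial is past 1.2 rad, held there by the fingers (over 1 N) (all of step 2 and contact force between the fingers and pack_red below 0.5 N and contact force between pack_red and load_dial below 0.5 N); the arm keeps its last pose, push and grip.
It fails at once if the dial leaves off before the red-taped pack is home in the bay (value of joint load_dial above 0.25 rad and (z of pack_red_center in the frame of bay above 0.029 m or horizontal distance between pack_red_center and bay above 0.008 m)).
It fails at once if a green-taped pack is moved more than 20 mm (distance of any of pack_green_a_center, pack_green_b_center from where it was at the start of the episode above 0.02 m).
It fails at once if the jar, a tape roll, the brush or the coaster is moved more than 30 mm (distance of any of jar, tape_red, tape_green, brush, coaster from where it was at the start of the episode above 0.03 m).
It also fails if it takes over 64 s, if anything falls off the work surface, if the arm or the gripper's body presses on something with over 40 N, if the wrist force passes 120 N, or if a joint passes its speed limit or range.

## Working session

There is one attempt and no reset: what is moved stays moved. The work goes in short steps, Python scripts to look and compute and a tool call to move; the robot and the scene stay as the last step left them, time stands still between calls to the robot, and variables do not carry over. Pictures are saved under pics/ and viewed, at most 10 in all, crops included, and the job is handed in when it is done.

Besides the shell and the picture viewer there is one more tool, called as a command line: name --argument value ..., lists and objects as JSON in quotes. carry_out: Moves the arm, as the interface text tells. Its arguments: {"type":"object","properties":{"increments":{"type":"array"},"force":{"type":"number"}},"required":["increments"]}

```bash
mkdir -p pics; ls
python3 - <<'E'
from plant import robot
import cv2
for n in ("top","scene"):
    d=robot.get_image(n); cv2.imwrite(f"pics/{n}0.png",d["pixels"][:,:,::-1])
    print(n,d["fx"],d["fy"],d["cx"],d["cy"],d["R"],d["t"])
print(robot.state())
E
```

```text
pics
top 430.2476645088949 430.2476645088949 319.2048420629588 197.91697766649395 [[-1.49689267e-02 -9.99887635e-01  8.05657685e-04]
 [-9.88732354e-01  1.46818911e-02 -1.48972394e-01]
 [ 1.48943827e-01 -3.02653667e-03 -9.88841027e-01]] [0.03147627 0.55817468 1.19443901]
scene 443.046195090423 443.046195090423 317.3648982895187 206.27775387015413 [[ 0.6857429   0.72772514  0.01314537]
 [ 0.4805273  -0.43909303 -0.75913821]
 [-0.54667192  0.52689035 -0.65079672]] [-0.35891384 -0.18903373  1.8350142 ]
{'time_s': 0.1, 'joint_pos': array([-1.35358060e+00,  4.80762439e-01,  1.59680303e+00,  1.97981156e-06,
        1.06510340e+00, -4.66170449e-02]), 'qvel': array([ 0.00034953,  0.00118294, -0.00199215, -0.00339151, -0.00040706,
        0.00029507]), 'joint_efforts': array([-4.09152562e-04, -9.52256083e+01, -4.31038857e+01, -2.25259828e-04,
        5.10662037e-03,  2.61198466e-05]), 'tcp_pos': array([ 0.16944003, -0.62714839,  0.23074383]), 'tool_rot': array([ 9.91311564e-01,  1.31533623e-01, -4.49821259e-05, -5.36226628e-04]), 'force': array([-0.14126979,  0.5485783 ,  0.21652649]), 'ft_torque': array([ 0.00153151,  0.0772496 , -0.02377682]), 'grip_force': 0.0, 'width': 1.0011162308553307}
```

View pics/top0.png

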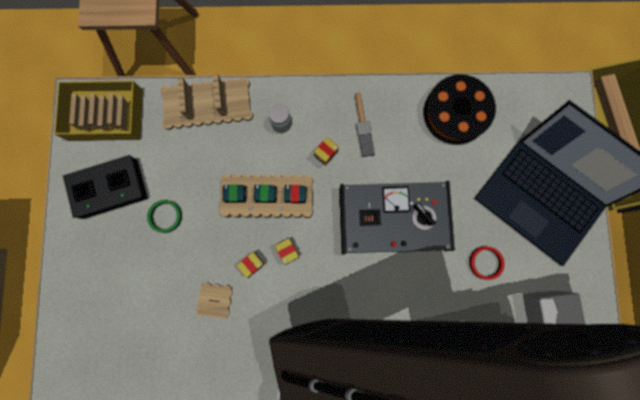

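View pics/scene0.png

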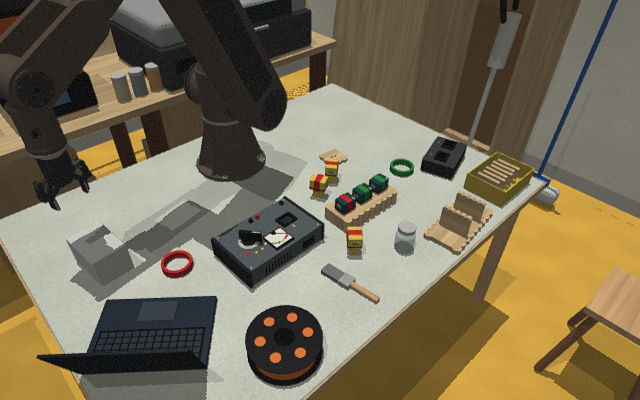

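Candidates in the top view: the teal pack with red tape at (295,193). Lookalikes are the yellow packs with red tape at (326,151), (250,264) and (288,251), and the green-taped teal packs at (234,193) and (265,193). I choose (295,193) and will check it in a close crop. The tester's bay is at about (370,218) and the dial at about (424,213).

```bash
cat > h.py <<'E'
import numpy as np, cv2
from plant import robot
from scipy.spatial.transform import Rotation as Ro
def ray(d,u,v):
    a=(u-d["cx"])/d["fx"]; b=(v-d["cy"])/d["fy"]
    if d.get("fish"):
        r=np.hypot(a,b); s=np.sinc(r/np.pi); c=np.array([a*s,b*s,np.cos(r)])
    else: c=np.array([a,b,1])
    R=np.array(d["R"]); return -R.T@np.array(d["t"]), R.T@c
def onz(d,u,v,z):
    o,r=ray(d,u,v); return o+r*(z-o[2])/r[2]
def img(n):
    d=dict(robot.get_image(n)); d["fish"]=n=="wrist"; return d
def pix(d,X):
    c=np.array(d["R"])@X+d["t"]
    if d["fish"]:
        t=np.arctan2(np.hypot(c[0],c[1]),c[2]); k=t/np.hypot(c[0],c[1])
    else: k=1/c[2]
    return np.array([d["cx"]+d["fx"]*c[0]*k,d["cy"]+d["fy"]*c[1]*k])
def delta(target,yaw_y=None):
    """tool-frame shift cm to bring TCP to target (from measured pose)"""
    s=robot.state(); R=Ro.from_quat(s["tool_rot"])
    return R.inv().apply(np.array(target)-s["tcp_pos"])*100
E
python3 - <<'E'
from h import *
d=img("top"); p=d["pixels"]
cv2.imwrite("pics/crop1.png",cv2.resize(p[168:262,214:460,::-1],None,fx=3.2,fy=3.2,interpolation=cv2.INTER_CUBIC))
for n,u,v,z in [("red",295,193,.096),("ga",234,193,.096),("gb",265,193,.096),("bay",370,218,.083),("dial",424,213,.105),("tfl",342,252,.075),("tfr",453,249,.075),("tbl",341,184,.075),("tbr",449,182,.075),("jar",280,118,.09)]: print(n,onz(d,u,v,z).round(4))
E
```

```text
red [0.5651 0.0897 0.096 ]
ga [0.5676 0.2574 0.096 ]
gb [0.5663 0.1722 0.096 ]
bay [ 0.4943 -0.1159  0.083 ]
dial [ 0.5035 -0.2601  0.105 ]
tfl [ 0.4026 -0.037   0.075 ]
tfr [ 0.4062 -0.3421  0.075 ]
tbl [ 0.5922 -0.0386  0.075 ]
tbr [ 0.5934 -0.3423  0.075 ]
jar [0.7824 0.1312 0.09  ]
```

View pics/crop1.png

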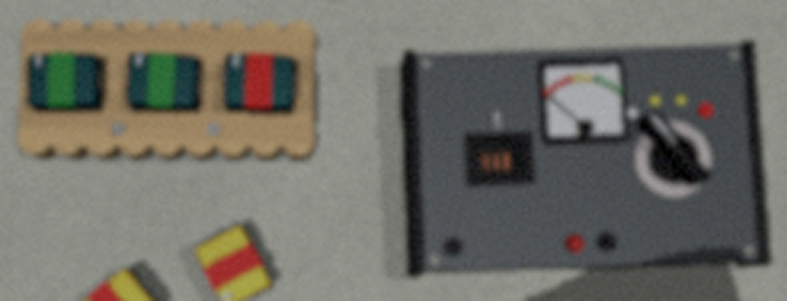

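The crop shows the teal head with red tape at crop (260,83), which is top pixel (295,193). It is the rightmost pack in the rack, with its white mark on the far (+x) side. The collar is at crop (499,158) with its key line above. The dial is at (675,158) with its bar pointing to the white dot. Now moving above the pack.

carry_out --increments '[[[39,-18,-2,0,0,-1.3,8.5],[39,-18,-2,0,0,-1.3,8.5],[39,-18,-2,0,0,-1.3,8.5],[39,-18,-2,0,0,-1.3,8.5],[39,-18,-2,0,0,-1.3,8.5],[39,-18,-2,0,0,-1.3,8.5],[39,-18,-2,0,0,-1.3,8.5],[39,-18,-2,0,0,-1.3,8.5],[39,-18,-2,0,0,-1.3,8.5],[39,-18,-2,0,0,-1.3,8.5]]]'

```text
time_s: 1.15
tcp_pos: [0.5019, -0.3493, 0.2513]
tool_rot: [0.707, 0.707, 0.0, 0.0]
force: [-0.1, -1.0, -0.2]
width: 0.996
grip_force: 0.0
```

carry_out --increments '[[[17,-2,0,0,0,0,8.5],[17,-2,0,0,0,0,8.5],[17,-2,0,0,0,0,8.5],[17,-2,0,0,0,0,8.5],[17,-2,0,0,0,0,8.5],[17,-2,0,0,0,0,8.5]]]'

```text
time_s: 1.75
tcp_pos: [0.4802, -0.1821, 0.2515]
tool_rot: [0.71, 0.705, -0.0, 0.0]
force: [0.3, -0.7, -0.2]
width: 0.996
grip_force: 0.0
```

Run:
```python
from h import *
d=img("wrist"); np.save("w1.npy",d,allow_pickle=True); cv2.imwrite("pics/w1.png",d["pixels"][:,:,::-1])
print(d["fx"],d["cx"],d["cy"],d["R"],-np.array(d["R"]).T@d["t"])
for n,X in [("bay",(.494,-.116,.083)),("dial",(.503,-.26,.105)),("red",(.565,.09,.096))]: print(n,pix(d,np.array(X)))
```

```text
309.70691628693146 316.43943956845357 205.30786348922354 [[ 0.99997026 -0.00758194  0.00140855]
 [-0.00762613 -0.94511375  0.32665246]
 [-0.00114542 -0.32665349 -0.94514347]] [ 0.48213738 -0.09768059  0.39451238]
bay [328.05438636 120.39074221]
dial [336.75484734 260.28316684]
red [396.42558203 -66.70864186]
```

View pics/w1.png

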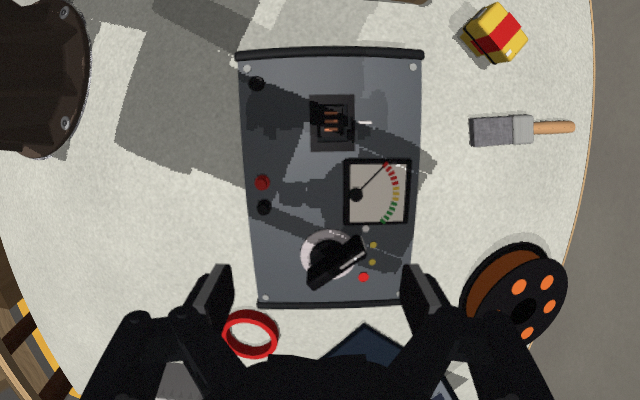

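The wrist view shows the collar at about (332,123) with its white key line to the right at (363,122), and the dial at about (335,257). Its red dot is at (363,277) and the bar points up-right. I'll enlarge both.

Run:
```python
from h import *
p=np.load("w1.npy",allow_pickle=True).item()["pixels"]
g=lambda a:cv2.resize(np.clip(a[:,:,::-1].astype(float)*1.8,0,255).astype(np.uint8),None,fx=5,fy=5,interpolation=cv2.INTER_CUBIC)
cv2.imwrite("pics/c2.png",np.hstack([g(p[85:160,300:380]),g(p[225:300,300:380])]))
```

```text
(no output)
```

View pics/c2.png

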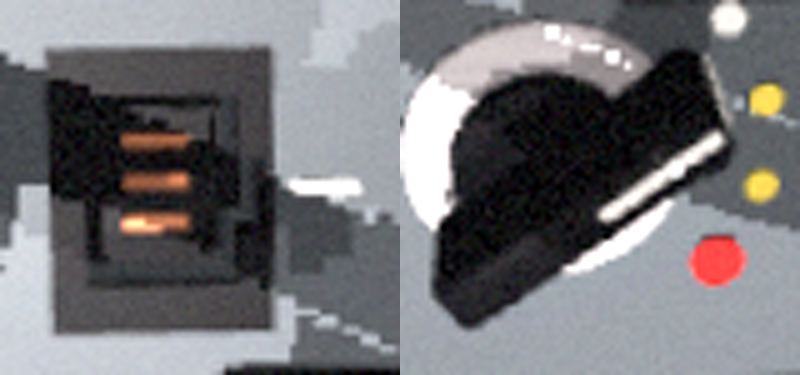

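Run:
```python
from h import *
d=np.load("w1.npy",allow_pickle=True).item()
f=lambda u,v,z,oy=85,ox=300:onz(d,ox+(u+.5)/5-.5,oy+(v+.5)/5-.5,z)[:2]
C=np.array([f(*c,.083) for c in [(48,50),(272,47),(274,328),(55,332)]])
print(C.round(4),C.mean(0).round(4)); print("edges",np.linalg.norm(np.diff(np.vstack([C,C[:1]]),axis=0),axis=1))
print("line",f(290,185,.075),f(360,187,.075))
e=C[0]-C[3];e2=C[1]-C[2];print("yaw of y edges deg",[np.degrees(np.arctan2(-q[0],q[1])) for q in(e,e2)],[np.degrees(np.arctan2(q[1],q[0])) for q in (C[1]-C[0],C[2]-C[3])])
T=np.array([onz(d,*c,.075)[:2] for c in [(247,69),(413,66),(402,295),(265,297)]]);print("screws",T.round(4),T.mean(0))
D=lambda u,v,z:f(u-400,v,z,225)
a,b=D(603,215,.12),D(723,135,.12);q=b-a;print("bar",a,b,np.degrees(np.arctan2(q[1],q[0])))
for n,u,v in [("white",728,18),("y1",767,100),("y2",762,186),("red",718,262)]: print(n,D(u,v,.075).round(4))
```

```text
[[ 0.4755 -0.0899]
 [ 0.5198 -0.0891]
 [ 0.5208 -0.1463]
 [ 0.4763 -0.1471]] [ 0.4981 -0.1181]
edges [0.04430757 0.05720166 0.04456283 0.05716394]
line [ 0.5247124 -0.11749  ] [ 0.5393598  -0.11761266]
yaw of y edges deg [np.float64(0.782115096333144), np.float64(1.0379319165931722)] [np.float64(1.0194050251065572), np.float64(0.9702866813599587)]
screws [[ 0.412  -0.0604]
 [ 0.583  -0.0561]
 [ 0.5913 -0.3315]
 [ 0.4155 -0.3308]] [ 0.50043726 -0.19471526]
bar [ 0.50564777 -0.26030946] [ 0.52945239 -0.24218921] 37.278659133389205
white [ 0.5367 -0.236 ]
y1 [ 0.5471 -0.2569]
y2 [ 0.5475 -0.28  ]
red [ 0.5381 -0.3012]
```

carry_out --increments '[[[27,8.5,4,0,0,0,8.5],[27,8.5,4,0,0,0,8.5],[27,8.5,4,0,0,0,8.5],[27,8.5,4,0,0,0,8.5],[27,8.5,4,0,0,0,8.5],[27,8.5,4,0,0,0,8.5],[27,8.5,4,0,0,0,8.5],[27,8.5,4,0,0,0,8.5]]]'

```text
time_s: 2.6
tcp_pos: [0.5675, 0.0871, 0.2107]
tool_rot: [0.709, 0.705, -0.0, -0.0]
force: [-0.7, -0.1, -0.6]
width: 1.003
grip_force: 0.0
```

Run:
```python
from h import *
d=img("wrist"); np.save("w2.npy",d,allow_pickle=True); p=d["pixels"]
u,v=pix(d,np.array([.565,.09,.096])).astype(int);print(u,v)
x0,y0=u-60,v-60
cv2.imwrite("pics/c3.png",cv2.resize(np.clip(p[y0:y0+110,x0:x0+120,::-1]*1.5,0,255).astype(np.uint8),None,fx=5,fy=5,interpolation=cv2.INTER_CUBIC))
print(x0,y0)
hsv=cv2.cvtColor(p,cv2.COLOR_RGB2HSV); m=(((hsv[...,0]<8)|(hsv[...,0]>172))&(hsv[...,1]>150)&(hsv[...,2]>60)).astype(np.uint8)
for c in cv2.findContours(m,0,2)[0]:
    if cv2.contourArea(c)>80: print(cv2.minAreaRect(c))
s=robot.state();print(s["tcp_pos"],Ro.from_quat(s["tool_rot"]).as_matrix()[:,0])
```

```text
311 197
251 137
((439.1062316894531, 263.1036376953125), (25.625436782836914, 31.59990692138672), 30.25643539428711)
((313.6942443847656, 198.4497833251953), (53.844810485839844, 24.9046630859375), 2.2025980949401855)
((153.4324188232422, 171.94837951660156), (46.831844329833984, 18.536211013793945), 60.572540283203125)
((122.27430725097656, 72.16395568847656), (28.437049865722656, 53.41320037841797), 52.02839660644531)
[0.56734061 0.08640904 0.21094741] [ 7.72757307e-03  9.99970068e-01 -3.85483634e-04]
```

View pics/c3.png

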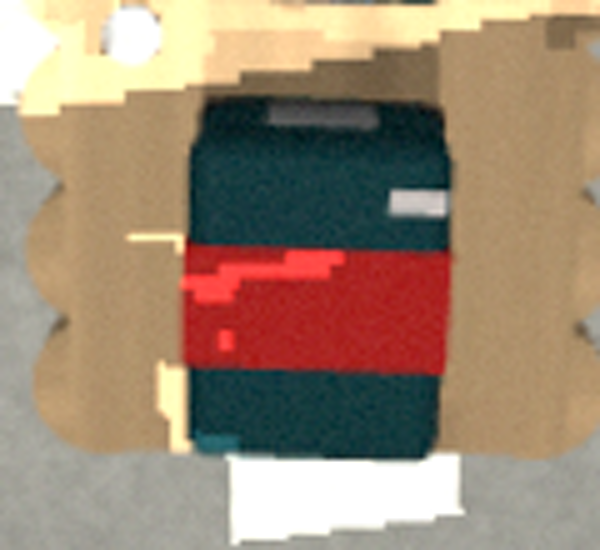

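The close crop confirms it: a teal head with a red band centred at wrist (313.7,198.4), and the white mark on the right, at the +x edge.

Run:
```python
from h import *
d=np.load("w2.npy",allow_pickle=True).item()
f=lambda u,v,z=.096:onz(d,251+(u+.5)/5-.5,137+(v+.5)/5-.5,z)[:2].round(4)
for c in [(192,145),(450,145),(437,455),(192,455),(183,310),(449,310),(316,310),(186,245),(452,252),(184,362),(446,373)]: print(c,f(*c))
```

```text
(192, 145) [0.546  0.1183]
(450, 145) [0.5898 0.1179]
(437, 455) [0.5884 0.0609]
(192, 455) [0.544  0.0612]
(183, 310) [0.5434 0.0888]
(449, 310) [0.5901 0.0885]
(316, 310) [0.5668 0.0886]
(186, 245) [0.5444 0.1006]
(452, 252) [0.5904 0.099 ]
(184, 362) [0.5433 0.0791]
(446, 373) [0.5897 0.0767]
```

carry_out --increments '[[[0.3,-0.05,5,0,0,0.025,8.5],[0.3,-0.05,9,0,0,0.025,8.5],[0.3,-0.05,12,0,0,0.025,8.5],[0.3,-0.05,14,0,0,0.025,8.5],[0.3,-0.05,15.2,0,0,0.025,8.5],[0.3,-0.05,15.2,0,0,0.025,8.5],[0.3,-0.05,15.2,0,0,0.025,8.5]]]'

```text
time_s: 3.35
tcp_pos: [0.5672, 0.0898, 0.0601]
tool_rot: [0.719, 0.695, 0.0, 0.0]
force: [0.8, -0.2, -0.0]
width: 1.0
grip_force: 0.0
```

carry_out --increments '[[[0,0,0,0,0,0,4],[0,0,0,0,0,0,4],[0,0,0,0,0,0,4],[0,0,0,0,0,0,4],[0,0,0,0,0,0,4],[0,0,0,0,0,0,4],[0,0,0,0,0,0,4],[0,0,0,0,0,0,4]]]' --force 40

```text
time_s: 4.15
tcp_pos: [0.567, 0.0906, 0.0602]
tool_rot: [0.718, 0.696, 0.0, 0.0]
force: [-0.8, -1.3, 10.3]
width: 0.536
grip_force: 40.5
```

carry_out --increments '[[[0,0,-1.5,0,0,0,4],[0,0,-4,0,0,0,4],[0,0,-7,0,0,0,4],[0,0,-10,0,0,0,4],[0,0,-12,0,0,0,4],[0,0,-12,0,0,0,4],[0,0,-12,0,0,0,4]]]'

```text
time_s: 4.85
tcp_pos: [0.5666, 0.0906, 0.1793]
tool_rot: [0.718, 0.696, 0.0, 0.0]
force: [-0.0, -0.6, -4.0]
width: 0.526
grip_force: 42.6
```

carry_out --increments '[[[-3,-1,0,0,0,-0.01,4],[-6,-2,0,0,0,-0.02,4],[-10,-3,0,0,0,-0.03,4],[-14,-4.2,0,0,0,-0.04,4],[-17.5,-5.2,0,0,0,-0.049,4],[-20,-5.9,0,0,0,-0.049,4],[-21,-6.25,0,0,0,-0.049,4],[-21,-6.25,0,0,0,-0.049,4],[-21,-6.25,0,0,0,-0.049,4]]]'

```text
time_s: 5.75
tcp_pos: [0.4974, -0.1167, 0.1787]
tool_rot: [0.701, 0.713, -0.0, -0.001]
force: [0.4, 0.5, -2.7]
width: 0.533
grip_force: 42.5
```

Run:
```python
from h import *
d=img("wrist"); np.save("w3.npy",d,allow_pickle=True)
e=img("scene"); np.save("s3.npy",e,allow_pickle=True)
s=robot.state();print(s["tcp_pos"],s["tool_rot"],s["width"],s["force"])
x,y=pix(e,np.array([.498,-.118,.12])).astype(int);print(x,y)
a=cv2.resize(d["pixels"][60:260,220:420,::-1],None,fx=2,fy=2,interpolation=cv2.INTER_CUBIC)
b=cv2.resize(e["pixels"][y-50:y+50,x-50:x+50,::-1],(400,400),interpolation=cv2.INTER_CUBIC)
cv2.imwrite("pics/c4.png",np.hstack([a,b]))
```

```text
[ 0.49769922 -0.1163752   0.17896757] [ 7.00742041e-01  7.13414695e-01 -2.67189624e-05 -2.53769652e-04] 0.5335175632619443 [-0.15432796  0.72243234 -2.40938598]
285 209
```

View pics/c4.png

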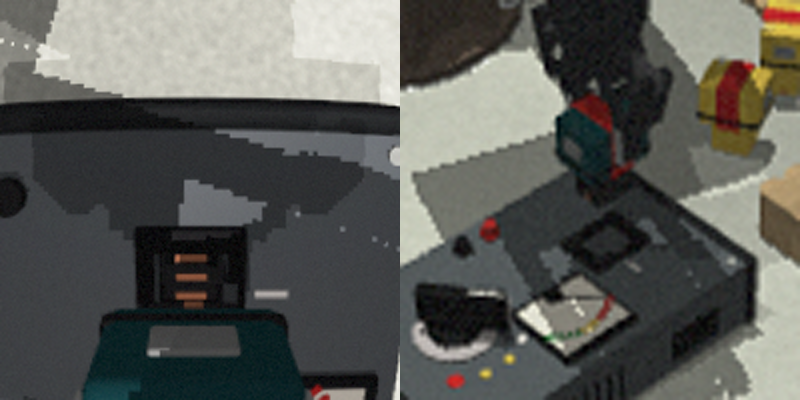

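The wrist part shows the collar from crop x 137 to 246 with its top at y 228, and the head's lower edge below it from x 102 to 288. The scene part shows the pack hanging upright above the collar. Next I measure both in the same wrist picture.

Run:
```python
from h import *
d=np.load("w3.npy",allow_pickle=True).item()
f=lambda u,v,z:onz(d,220+(u+.5)/2-.5,60+(v+.5)/2-.5,z)[:2].round(4)
for c in [(136,228),(246,228),(138,306),(246,303)]: print("collar",f(*c,.083))
for c in [(103,319),(287,317)]: print("head low",f(*c,.169))
print("label",f(148,327,.18),f(240,327,.18))
print("line",f(254,294,.075),f(288,294,.075))
```

```text
collar [ 0.4757 -0.0887]
collar [ 0.5193 -0.088 ]
collar [ 0.4762 -0.1216]
collar [ 0.5206 -0.1196]
head low [ 0.4744 -0.0934]
head low [ 0.5235 -0.092 ]
label [ 0.4872 -0.0909] [ 0.51   -0.0906]
line [ 0.5246 -0.1184] [ 0.5392 -0.1182]
```

carry_out --increments '[[[-0.03,0.03,2,0,0,0,4],[-0.03,0.03,4,0,0,0,4],[-0.03,0.03,4.6,0,0,0,4],[-0.03,0.03,4.9,0,0,0,4],[-0.03,0.03,5.2,0,0,0,4],[-0.03,0.03,5.5,0,0,0,4],[-0.03,0.03,5.5,0,0,0,4]]]'

```text
time_s: 6.55
tcp_pos: [0.4974, -0.1175, 0.1245]
tool_rot: [0.701, 0.713, -0.0, -0.0]
force: [-2.3, 0.8, -4.3]
width: 0.534
grip_force: 44.1
```

carry_out --increments '[[[0,0,0.3,0,0,0,4],[0,0,0.6,0,0,0,4],[0,0,0.9,0,0,0,4],[0,0,1.2,0,0,0,4],[0,0,1.2,0,0,0,4]]]'

```text
time_s: 7.05
tcp_pos: [0.4974, -0.1176, 0.112]
tool_rot: [0.701, 0.713, -0.0, -0.0]
force: [-4.5, -1.5, -4.1]
width: 0.533
grip_force: 44.0
```

carry_out --increments '[[[0,-0.05,0.3,0,0,0,4],[0,-0.05,0.6,0,0,0,4],[0,-0.05,0.9,0,0,0,4],[0,-0.05,1.2,0,0,0,4],[0,-0.05,1.5,0,0,0,4],[0,-0.05,1.7,0,0,0,4],[0,-0.05,1.7,0,0,0,4]]]'

```text
time_s: 7.75
tcp_pos: [0.4974, -0.1177, 0.095]
tool_rot: [0.701, 0.713, -0.0, -0.0]
force: [-2.6, -1.0, -4.1]
width: 0.535
grip_force: 44.3
```

carry_out --increments '[[[0,0,0.1,0,0,0,4],[0,0,0.2,0,0,0,4],[0,0,0.3,0,0,0,4],[0,0,0.35,0,0,0,4]]]'

```text
time_s: 8.15
tcp_pos: [0.4974, -0.1177, 0.0932]
tool_rot: [0.701, 0.713, 0.0, 0.0]
force: [-14.9, 3.3, 45.6]
width: 0.534
grip_force: 50.0
```

carry_out --increments '[[[0,0,-0.3,0,0,0,4],[0,0,-0.3,0,0,0,6],[0,0,-0.3,0,0,0,8.5],[0,0,-0.3,0,0,0,8.5],[0,0,-0.3,0,0,0,8.5],[0,0,-0.3,0,0,0,8.5],[0,0,-0.3,0,0,0,8.5],[0,0,-0.3,0,0,0,8.5]]]'

```text
time_s: 8.95
tcp_pos: [0.4973, -0.1177, 0.0948]
tool_rot: [0.701, 0.713, 0.0, -0.0]
force: [1.0, 0.2, 0.1]
width: 0.993
grip_force: 0.0
```

carry_out --increments '[[[0,0,-2,0,0,0,8.5],[0,0,-5,0,0,0,8.5],[0,0,-9,0,0,0,8.5],[-5,0.2,-12,0,0,0,8.5],[-9,0.2,-12,0,0,0,8.5],[-9,0.2,-12,0,0,0,8.5],[-9,0.2,-12,0,0,0,8.5]]]'

```text
time_s: 9.65
tcp_pos: [0.5006, -0.2086, 0.2148]
tool_rot: [0.702, 0.712, 0.0, 0.0]
force: [-0.8, 0.3, 0.4]
width: 0.992
grip_force: 0.0
```

Run:
```python
from h import *
d=img("wrist"); np.save("w4.npy",d,allow_pickle=True)
e=img("scene")
s=robot.state();print(s["tcp_pos"],s["tool_rot"],s["width"],s["force"])
print(pix(d,np.array([.498,-.118,.129])),pix(d,np.array([.5005,-.268,.105])))
x,y=pix(e,np.array([.498,-.118,.1])).astype(int)
a=cv2.resize(d["pixels"][80:280,220:420,::-1],None,fx=2,fy=2,interpolation=cv2.INTER_CUBIC)
b=cv2.resize(e["pixels"][y-50:y+50,x-60:x+40,::-1],(400,400),interpolation=cv2.INTER_CUBIC)
cv2.imwrite("pics/c5.png",np.clip(np.hstack([a,b])*1.6,0,255).astype(np.uint8))
```

```text
[ 0.50035156 -0.20701558  0.21434611] [ 7.01117103e-01  7.13045907e-01 -9.02858847e-05 -5.78327318e-04] 0.9983610111121456 [-3.96751736e-01  9.91976045e-01  9.28477088e-04]
[312.40187395  93.90288756] [313.68321371 262.44919797]
```

View pics/c5.png

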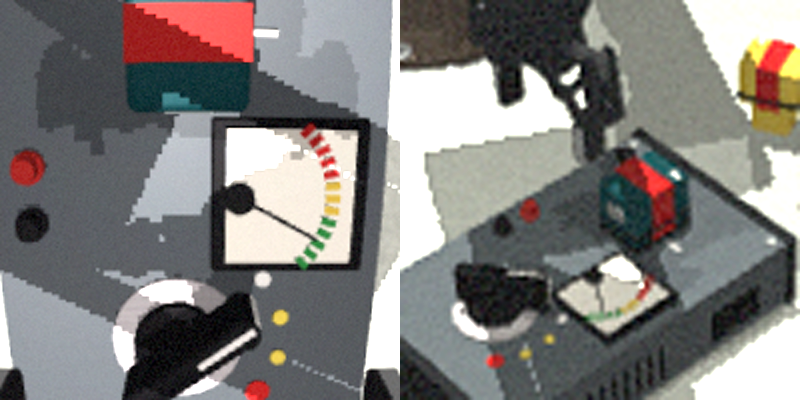

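The needle has swung to the green zone at crop (315,240), and the scene part shows the head down on the collar, so the pack is home. The dial's white line runs from crop (200,368) to (255,332). The dots are at (263,280), (280,317), (277,357) and (257,389).

Run:
```python
from h import *
from scipy.optimize import least_squares
d=np.load("w4.npy",allow_pickle=True).item()
f=lambda u,v,z:onz(d,220+(u+.5)/2-.5,80+(v+.5)/2-.5,z)[:2]
P=np.array([f(*c,.075) for c in [(263,280),(280,317),(277,357),(257,389)]])
P1=np.array([[.5367,-.236],[.5471,-.2569],[.5475,-.28],[.5381,-.3012]])
th=np.array([0,.4,.8,1.31])
for Q in (P,P1):
    r=least_squares(lambda x:(x[:2]+x[2]*np.c_[np.cos(x[3]-th),np.sin(x[3]-th)]-Q).ravel(),[.5,-.268,.05,.7])
    print(Q.round(4).tolist(),r.x.round(4),r.fun.round(4))
a,b=f(200,368,.12),f(255,332,.12);q=b-a;print("bar",a,b,np.degrees(np.arctan2(q[1],q[0])))
print("disc white left/top",f(112,340,.076),f(170,280,.076))
c=np.array([.4981,-.118]);print("predicted dial", c-.15*np.array([-.0166,1]))
```

```text
[[0.537, -0.2365], [0.5469, -0.2566], [0.547, -0.2798], [0.5376, -0.2994]] [ 0.496  -0.269   0.0521  0.6449] [ 0.0006 -0.0012 -0.0004  0.0002  0.0005  0.0027 -0.0007 -0.0017]
[[0.5367, -0.236], [0.5471, -0.2569], [0.5475, -0.28], [0.5381, -0.3012]] [ 0.4947 -0.2702  0.0538  0.6588] [ 0.0005 -0.0012 -0.0004  0.0005  0.0005  0.0023 -0.0006 -0.0015]
bar [ 0.50586735 -0.26072738] [ 0.52917335 -0.24272867] 37.678119769357934
disc white left/top [ 0.46137042 -0.27035083] [ 0.49121429 -0.23664438]
predicted dial [ 0.50059 -0.268  ]
```

carry_out --increments '[[[-6.15,-0.6,0,0,0,0.14,5],[-6.15,-0.6,1,0,0,0.28,5],[-6.15,-0.6,3,0,0,0.42,5],[-6.15,-0.6,5,0,0,0.56,5],[-6.15,-0.6,5,0,0,0.7,5],[-6.15,-0.6,5,0,0,0.84,5],[-6.15,-0.6,5,0,0,0.932,5],[-6.15,-0.6,5,0,0,0.932,5],[-6.15,-0.6,5,0,0,0.932,5]]]'

```text
time_s: 10.65
tcp_pos: [0.4959, -0.2684, 0.1646]
tool_rot: [0.946, 0.324, -0.0, -0.0]
force: [0.3, 0.3, 0.3]
width: 0.585
grip_force: 0.0
```

Run:
```python
from h import *
d=img("wrist"); e=img("top")
s=robot.state();print(s["tcp_pos"],Ro.from_quat(s["tool_rot"]).as_matrix()[:2,0],s["width"],delta([.4955,-.2687,.091]))
u,v=pix(d,np.array([.4955,-.2687,.12])).astype(int);print(u,v,pix(d,np.array([.4955+.042*.792,-.2687+.042*.61,.12])))
cv2.imwrite("pics/c6.png",np.clip(cv2.resize(d["pixels"][v-100:min(v+100,400),u-130:u+130,::-1],None,fx=3,fy=3,interpolation=cv2.INTER_CUBIC)*1.6,0,255).astype(np.uint8))
```

```text
[ 0.49592204 -0.26875631  0.16472873] [0.79070769 0.61219389] 0.585327995024567 [-0.02957248 -0.02866786  7.37288076]
315 235 [315.42811522 173.85719899]
```

View pics/c6.png

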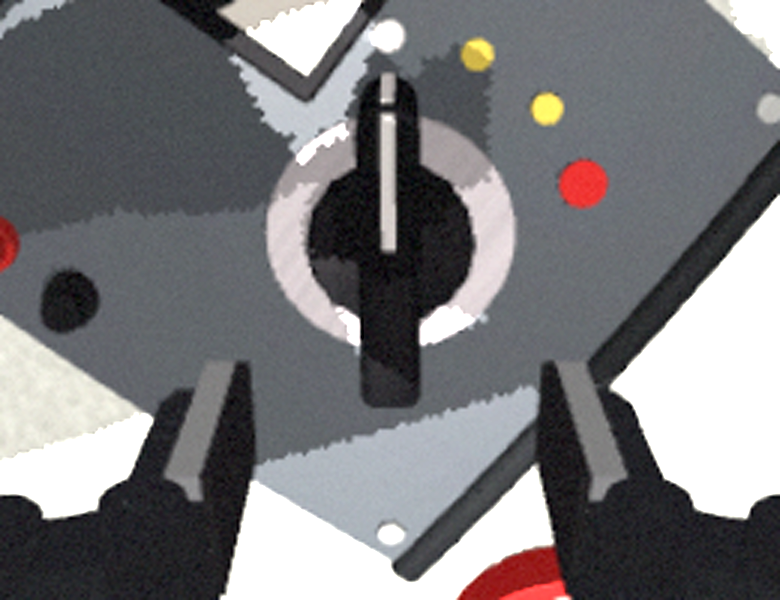

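The bar lies straight between the fingers: it runs from crop (388,105) to (388,405), and the axis is near (390,295) as predicted. Now descend and grip.

carry_out --increments '[[[0,0,3,0,0,0,5],[0,0,5,0,0,0,5],[0,0,6.5,0,0,0,5],[0,0,7.3,0,0,0,5],[0,0,7.3,0,0,0,5]]]'

```text
time_s: 11.25
tcp_pos: [0.4954, -0.2689, 0.091]
tool_rot: [0.947, 0.323, -0.001, -0.001]
force: [-0.3, 0.2, 1.2]
width: 0.585
grip_force: 0.0
```

carry_out --increments '[[[0,0,0,0,0,0,0.8],[0,0,0,0,0,0,0.8],[0,0,0,0,0,0,0.8],[0,0,0,0,0,0,0.8],[0,0,0,0,0,0,0.8],[0,0,0,0,0,0,0.8],[0,0,0,0,0,0,0.8],[0,0,0,0,0,0,0.8]]]' --force 60

```text
time_s: 12.05
tcp_pos: [0.4949, -0.2677, 0.0928]
tool_rot: [0.947, 0.322, -0.0, -0.001]
force: [-7.5, 14.2, 16.3]
width: 0.146
grip_force: 59.6
```

carry_out --increments '[[[0,-0.1,-0.15,0,0,0,0.8],[0,-0.12,-0.2,0,0,0.06,0.8],[0,-0.12,-0.2,0,0,0.14,0.8],[0,-0.12,-0.2,0,0,0.22,0.8],[0,-0.12,-0.2,0,0,0.3,0.8],[0,-0.12,-0.2,0,0,0.38,0.8],[0,-0.12,-0.2,0,0,0.4,0.8]]]'

```text
time_s: 12.75
tcp_pos: [0.495, -0.2681, 0.0931]
tool_rot: [0.992, 0.126, -0.0, -0.0]
force: [4.1, -2.2, -26.2]
width: 0.149
grip_force: 60.9
```

carry_out --increments '[[[0,0,0.1,0,0,0.1,0.8],[0,0,0.12,0,0,0.2,0.8],[0,0,0.12,0,0,0.3,0.8],[0,0,0.12,0,0,0.4,0.8],[0,0,0.12,0,0,0.5,0.8],[0,0,0.12,0,0,0.6,0.8],[0,0,0.12,0,0,0.7,0.8],[0,0,0.12,0,0,0.78,0.8],[0,0,0.12,0,0,0.86,0.8],[0,0,0.12,0,0,0.91,0.8]]]'

```text
time_s: 13.75
tcp_pos: [0.4949, -0.2694, 0.093]
tool_rot: [0.947, -0.322, 0.0, 0.001]
force: [-5.8, -12.0, -6.8]
width: 0.149
grip_force: 63.8
```

carry_out --increments '[[[0,0,0,0,0,0.02,0.8],[0,0,0,0,0,0.02,0.8],[0,0,0,0,0,0.02,0.8],[0,0,0,0,0,0.02,0.8],[0,0,0,0,0,0.02,0.8],[0,0,0,0,0,0.02,0.8],[0,0,0,0,0,0.02,0.8]]]'

```text
time_s: 14.45
tcp_pos: [0.4948, -0.2694, 0.093]
tool_rot: [0.944, -0.33, 0.0, 0.001]
force: [-5.7, -10.6, -6.1]
width: 0.154
grip_force: 63.8
```

Run:
```python
from h import *
d=img("wrist");e=img("scene")
s=robot.state();x=Ro.from_quat(s["tool_rot"]).as_matrix()[:2,0];print(s["tcp_pos"],np.degrees(np.arctan2(x[1],x[0])),s["width"],s["force"],s["ft_torque"],s["grip_force"])
x,y=pix(e,np.array([.498,-.17,.1])).astype(int)
a=cv2.resize(d["pixels"][:,120:520,::-1],(400,400))
b=cv2.resize(e["pixels"][y-50:y+50,x-60:x+40,::-1],(400,400),interpolation=cv2.INTER_CUBIC)
cv2.imwrite("pics/c7.png",np.clip(np.hstack([a,b])*1.6,0,255).astype(np.uint8))
```

```text
[ 0.49483043 -0.2693868   0.0929635 ] -38.58331739880044 0.14974996099038748 [ -4.72229005 -12.14284729  -6.94566439] [-2.00525705  1.04165485  0.1937168 ] 63.78457009792328
```

View pics/c7.png

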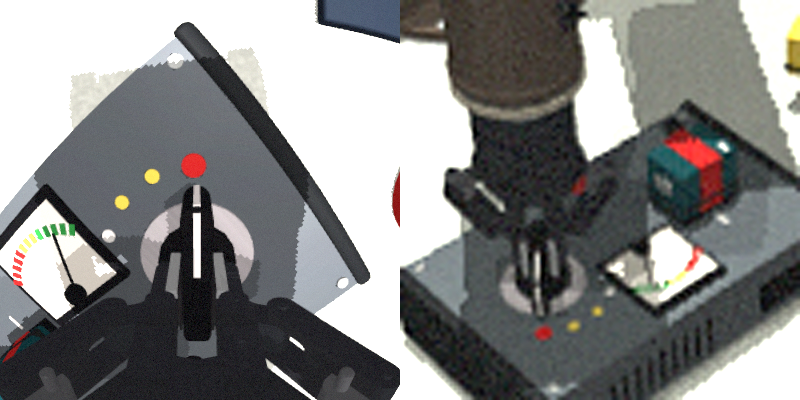

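The white line of the bar points at the red dot, wrist crop (193,165). The dial has turned 1.33 rad and the fingers are gripping it. The pack sits home at scene crop (692,175) and the needle is in the green, so I hand in.

```bash
python3 -c "
from plant import robot
print(robot.sign_off())"
```

```text
the job is handed in; nothing more can be done
None
```

I handed the job in at about 14.5 s: the red-taped pack is fully home in the bay and released, and the fingers hold the dial at the red dot (about 1.33 rad turned); the sign-off gave no verdict.

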